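Clamp a brass casting in the tilted quick-release vise

ROBOT

A 7-joint arm with a two-finger parallel gripper is mounted at the origin on the work surface. World frame = base frame: x ahead of the robot, y to its left, z up, the work surface at z = 0. Lengths are in mm, angles in rad, forces in N, time in s.
With the tool pointing down it reaches from about 425 to 875 mm from the base axis. Payload 8.4 kg.
Tool frame: the origin (TCP) lies between the finger pads; the fingertips stand ahead of it and the grasp point (between the pads) lies 6 mm ahead of it (manip.nose_length is the z of the fingertips in the tool frame, in mm); z points along the fingers, y is the line along which they close (so a half turn about z gives the same grasp; the last joint's range is limited). The gripper opens to 87 mm and grips with 3 to 60 N. Pads are 19 mm wide; open, the fingers measure 117 mm over their backs; the gripper's body (75 mm by 190 mm) begins 51 mm behind the grasp point.
Start: joints at [1.164, 0.333, 0.04, 1.465, -0.013, 1.343, -0.059], TCP at [196.903, -619.43, 247.546] pointing down, gripper open.
Joint ranges: [-2.58, 2.58], [-0.38, 2.09], [-1.3, 1.39], [0.25, 2.4], [-1.5, 4.64], [0.08, 2.09], [-2.65, 2.65]. Speed limits (rad/s): [2.22, 2.22, 2.79, 2.79, 3.14, 3.14, 3.14].

INTERFACE

Orientations are given as a rotation vector (axis times angle).
In Python, from cell import manip, imaging, finder gives the robot as it stands.
- The arm moves only by the tool step_arm, never from a script. Its argument "rows" is a list of rows, each a list of 3 entries, a list of its own where there are three numbers: the finger opening in mm, from 0 to 87, then the shift along the tool's x, y, z scaled (see below), then the turn about the tool's z scaled (see below). In form: [[grip, [tx, ty, tz], spin], ...]. A call has 1 to 8 rows; each row shifts and turns the commanded pose from where the row before left it, along the tool's axes as they then stand; what a row does not reach is not made up. The controller multiplies each number of a shift by 0.03 m and each number of a turn by 6 degrees. A row lasts 1/8 s, in which the tool goes at most 62.5 mm and 10.7 degrees, less where a joint would pass 70% of its speed; a pose out of reach is approached as far as the arm can. A call with a number of a shift or a turn outside -1 to 1 is refused whole. A call with a gripper value outside its range is refused whole. The fingers move at their own pace and stop on an object; the grip force is fixed at half the most. Time passes only in rows, so rows that do not move let the fingers close. It gives the time, the measured TCP pose, the force, the opening and the grip force at its end, in the units of the state.
- manip.get_obs(): the state, without advancing time (a new reading comes with each control period).
- imaging.capture(name): name is "side" or "top"; returns a dict with "pixels" (420x560x3 uint8, red, green, blue), "mtx" (3x3 intrinsics, pixels), "k1" (the pictures are not rectified: a ray, as slopes to the right and down, at radius r is drawn at 1 + k1 r^2 times it, then the intrinsics apply), "extrinsics" (4x4, takes a point from camera to world coordinates). Camera axes: x right, y down, z forward; pixel columns grow to the right and rows downward; lengths in mm; the calibration is good to about 2 mm. A picture is of the moment at which its call begins. There is no depth.
- manip.finish_job(): hands the job in; it is judged then, once.
Trained networks look in the newest picture that a camera, given by its name, has taken for a name from the list of things; names that differ only in an ending like _2 or _b are one class to them, and where a whole thing is asked for, a point or a joint stands for the part that bears it (a point fixed in the world has none). Each returns a list of dicts, best first, with "p" (0 to 1); they miss things now and then, are a little off and sometimes report something else, mostly with a low value. They report only what shows in the picture. A call takes as long as a camera call. They do not tell look-alikes from the thing itself.
- finder.search_frame(camera, target): "location" ([column, row] in pixels, amid what is visible of it).
- finder.cut_out(camera, target): "pixels" (420x560 bool, what is visible of it) and "location" ([column, row] in pixels, amid what is visible of it).
The state is a dict: "t": time; "q": joint angles; "joint_velocities": joint speeds; "effort": joint torques, N m; "position": TCP position; "eef_rot": TCP orientation; "contact_force": force on the tool from outside, world axes, zero at the start; "ft_torque": the same for the moment, N m; "opening": opening from 0.0 (shut) to 1.0 (fully open); "grasp_force": force on a finger pad.
Only numpy, scipy, OpenCV 4.12 (cv2) and the standard library are available. Lean on these libraries where they do the work, as an engineer would, in place of code of your own. Each camera call takes 0.05 s, during which the arm holds its last target. There are 200 camera calls.

TASK

The brass casting sitting in the tilted vise must be clamped before its edge is filed: squeeze the red quick-release lever against the black grip, slide the moving jaw down until it meets the casting, and let the lever go so that the jaw locks. Then turn the T-handle clockwise until the casting is clamped hard. Leave the casting seated where it is and do not disturb the firebrick, crucible, jar or file.

Things in the scene. Friction and masses are not known exactly. Their poses are not given: they have to be found in the camera images.
- vise: blue tilting vise fixed to the bench, base 220 x 150 x 14 mm. Origin: centre of the base's underside; z up, x level, from T-handle to fixed jaw. The bed slopes 60 deg: down-bed D = (0.5, 0, -0.866), bed normal N = (0.866, 0, 0.5) in vise axes. Corner of bed and fixed jaw at (0.035, 0, 0.047). Moving parts have x = D, y = vise y, z = N. Bed 96 mm wide, ends 160 mm up from the fixed jaw.
- fixed_face (a point): middle of the fixed jaw's steel face, 21 mm off the bed; fixed in the vise. Both jaws are 90 mm wide and stand 36 to 42 mm off the bed.
- jaw: the moving jaw, 31 mm thick along the bed, x = D towards the casting. Origin in the middle of its steel face, 21 mm off the bed. It rides with the nut block and is fed out of it towards the casting by the screw.
- jaw_face (a point): the same point, middle of the moving jaw's face. Its distance to fixed_face is the vise's opening: 28 mm when the jaw just touches the casting; about 50 to 80 mm at the start.
- carriage: nut block that carries jaw, screw and lever along the bed: 35 mm along the bed, 56 wide, 38 high, with a fixed black grip on top (16 mm across, 24 along the bed, tip 91 mm off the bed). Origin on the bed plane under its middle. Lever squeezed: slides with 4 N down the bed, 20 N up it, stays where left. Lever free: its half-nut drops into the 4 mm teeth of the rail and locks, at the latest after 4 mm of backing off.
- squeeze_point (a point): between red lever and black grip, moving with the nut block, 77 mm off the bed, 14 mm below their tips. Along vise y the grip's outer face is 14 mm to its -y side; the lever's outer face is 31 mm to its +y side when free, about 14 mm when squeezed: pinch 45 mm down to 28 mm along the vise's y, from straight above or tilted. 30 mm or more are clear around both.
- release_lever (a joint): angle of the red lever, rad: 0 free and locked (up to 0.17 if its half-nut rests on a tooth's crest), 0.28 squeezed to its stop. Its spring takes about 7 N at the squeeze point to start and 8 N at the stop; from 0.20 on the jaw slides freely. It springs back when let go.
- handle (a point): T-handle at the spindle's end, middle of a steel bar 12 mm thick, 76 mm long, with 17 mm balls on its ends. x = D, the screw axis into the vise, 30 deg from straight down; y along the bar. 22 mm off the bed plane, 155 mm up the bed from the jaw face. Below the bar is a neck 9 mm thick, 45 mm long: pinch the bar's middle coming along D. Clockwise seen along D tightens.
- screw (a joint): turn of the T-handle, rad, growing clockwise (tightening); stops at -4 and 8.5; starts between -1.2 and 1.2. Jaw and handle advance 1.6 mm along D per rad. It takes about 0.15 N m to turn; once the jaw bears on the casting each 0.1 rad adds about 18 N at the jaw and 0.03 N m. Let go, it stays (forced past about 95 N at the jaw it springs back to that).
- casting: loose brass casting, 28 mm thick along the bed, 60 mm wide, 48 mm high off the bed, 0.66 kg, with a gate stub (16 mm thick, 12 mm high) on its outer edge. It rests in the corner of bed and fixed jaw. Origin in that corner, middle of its lower edge; axes parallel to the vise's upright axes.
- firebrick: bystander: buff firebrick 230 x 114 x 64 mm lying on the bench; origin under its centre.
- crucible: bystander: shallow white crucible, 72 mm across and 26 mm high, standing on the firebrick; origin under its centre.
- jar: bystander: glass jar with steel lid, 72 mm across and 100 mm high; origin under its centre.
- file: bystander: flat file with a wooden handle, 330 mm long along its x, 22 mm wide and high, lying on the bench; the handle is to its -x.
There are look-alikes about, which are no part of the job. Of the things like the casting, leave any that is purple; of the rest the larger one is meant.

How it is judged (in metres and radians):
On the way, in this order (a step that is already met when the one before it is completed fails the run):
1. the release lever is squeezed while the jaw is still well away from the casting (value of joint release_lever above 0.2 rad and distance between jaw_face and fixed_face above 0.04 m), for 0.1 s.
2. the jaw has been slid to within 9 mm of the casting and the lever is let go (distance between jaw_face and fixed_face below 0.037 m and value of joint release_lever below 0.18 rad), for 0.2 s.
At the end, for the whole second after the job is handed in: the moving jaw presses the casting with more than 40 N, the release lever is let go (under 0.18 rad), and the casting is at rest, within 6 mm and 0.08 rad of where it sat (contact force between jaw and casting above 40 N and value of joint release_lever below 0.18 rad and distance of casting from where it was at the start of the episode below 0.006 m and angle between the z axis of casting and the z axis of vise, either way round below 0.08 rad and linear speed of casting below 0.01 m/s); the robot touches nothing.
It fails at once if a bystander (firebrick, crucible, jar or file) is pushed more than 25 mm (distance of any of firebrick, crucible, jar, file from where it was at the start of the episode above 0.025 m).
It also fails if it takes over 72 s, if anything falls off the work surface, if the arm or the gripper's body presses on something with over 40 N, if the wrist force passes 120 N, or if a joint passes its speed limit or range.

## Working session

There is one attempt and no reset: what is moved stays moved. The work goes in short steps, Python scripts to look and compute and a tool call to move; the robot and the scene stay as the last step left them, time stands still between calls to the robot, and variables do not carry over. Pictures are saved under pics/ and viewed, at most 10 in all, crops included, and the job is handed in when it is done.

Besides the shell and the picture viewer there is one more tool, called after ">>>" as name(argument=value, ...), one argument or row to a line, values as JSON. step_arm: Moves the arm, as the interface text tells. Its arguments: {"type":"object","properties":{"rows":{"type":"array","items":{"type":"array"}}},"required":["rows"]}

```bash
ls; mkdir -p pics; python3 - <<'E'
from cell import manip, imaging, finder
import cv2,numpy as np
print(manip.get_obs(), manip.nose_length)
ims=[]
for c in ("side","top"):
    d=imaging.capture(c); cv2.imwrite(f"pics/{c}0.png",d["pixels"][:,:,::-1]); print(c,d["mtx"].tolist(),d["k1"],np.round(d["extrinsics"],4).tolist())
    for n in ["vise","jaw","carriage","squeeze_point","jaw_face","fixed_face","handle","release_lever","casting","firebrick","crucible","jar","file"]:
        print(c,n,[(np.round(r["location"]).tolist(),round(r["p"],2)) for r in finder.search_frame(c,n)])
E
```

```text
pics
{'t': 0.0, 'q': array([ 1.1637589 ,  0.33387969,  0.03987044,  1.46627907, -0.01340487,
        1.34330259, -0.05850688]), 'joint_velocities': array([ 0.00059322, -0.00090259, -0.00131049, -0.00169003, -0.00042938,
       -0.00020529, -0.00035901]), 'effort': array([-3.27017660e-04, -6.56363654e+01,  1.33496135e+00, -4.03805423e+01,
       -5.98575594e-02,  4.47959709e-02,  1.25455358e-04]), 'position': array([ 196.79481269, -619.03708875,  246.6755571 ]), 'eef_rot': array([-3.10291120e+00, -4.81368593e-01,  5.43196144e-04]), 'contact_force': array([-1.26858629, -0.44798671,  0.22277   ]), 'ft_torque': array([ 0.01284161,  0.05197147, -0.01857198]), 'grasp_force': 0.0, 'opening': 1.0007936299264726} 25.0
side [[391.06915028943035, 0.0, 275.9079474310189], [0.0, 391.06915028943035, 208.53165269392818], [0.0, 0.0, 1.0]] 0.018175074593434152 [[-0.9846, -0.0947, 0.1467, 398.8219], [-0.1746, 0.5306, -0.8294, 734.5799], [0.0007, -0.8423, -0.539, 596.4878], [0.0, 0.0, 0.0, 1.0]]
side vise [([241.0, 216.0], 0.82), ([226.0, 166.0], 0.55)]
side jaw []
side carriage [([225.0, 165.0], 0.78)
[... 708 characters left out ...]
[-1.0, -0.0022, 0.0091, -1.2349], [-0.0088, -0.0813, -0.9967, 1221.4465], [0.0, 0.0, 0.0, 1.0]]
top vise [([324.0, 176.0], 0.84)]
top jaw [([330.0, 172.0], 0.58)]
top carriage [([330.0, 160.0], 0.9)]
top squeeze_point [([332.0, 159.0], 0.76)]
top jaw_face [([332.0, 167.0], 0.97)]
top fixed_face [([327.0, 174.0], 0.91), ([327.0, 173.0], 0.53)]
top handle [([328.0, 173.0], 0.6)]
top release_lever [([315.0, 152.0], 0.54), ([330.0, 161.0], 0.54), ([438.0, 257.0], 0.19)]
top casting [([407.0, 159.0], 0.95), ([263.0, 151.0], 0.83), ([330.0, 138.0], 0.65), ([151.0, 195.0], 0.35)]
top firebrick [([150.0, 197.0], 0.81)]
top crucible [([138.0, 221.0], 0.6)]
top jar []
top file [([276.0, 276.0], 0.56)]
```

```bash
python3 - <<'E'
import cv2
a=cv2.imread("pics/side0.png")[90:310,120:400]; cv2.imwrite("pics/side0c.png",cv2.resize(a,(763,600),interpolation=cv2.INTER_CUBIC))
a=cv2.imread("pics/top0.png")[90:300,200:480]; cv2.imwrite("pics/top0c.png",cv2.resize(a,(800,600),interpolation=cv2.INTER_CUBIC))
E
```

```text
(no output)
```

View pics/side0c.png

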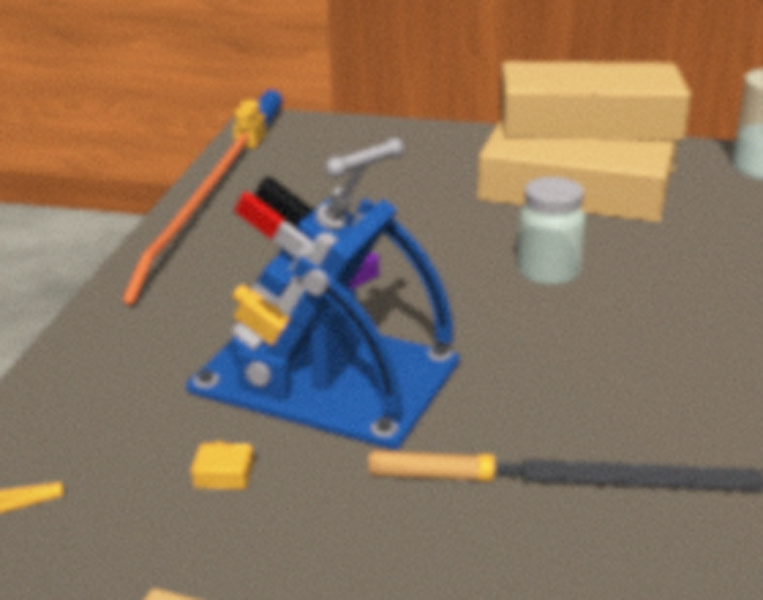

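View pics/top0c.png

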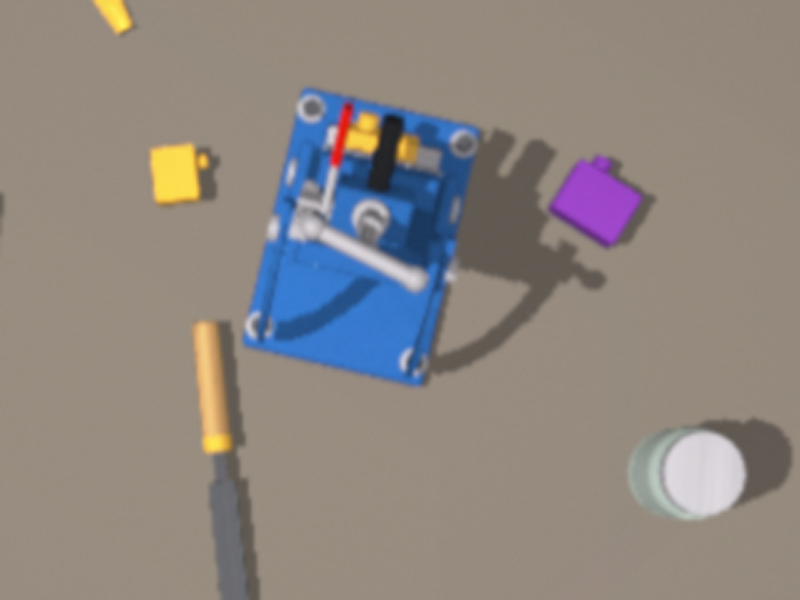

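The brass casting in the vise shows at top (≈(332,138)) and side (≈(215,205)). The look-alikes are a purple one at top (408,160) and a small yellow one at top (263,151), both loose on the bench. The crops show that the casting seated in the vise is the right one. Next I fit the vise pose.

```bash
cat > h.py <<'E'
import numpy as np, json
from scipy.optimize import least_squares
from scipy.spatial.transform import Rotation as R
D=np.array([.5,0,-.8660254]);N=np.array([.8660254,0,.5]);Y=np.array([0,1.,0]);C=np.array([35,0,47.])
def proj(cam,P):
    E=np.array(cam["extrinsics"]);p=(np.atleast_2d(P)-E[:3,3])@E[:3,:3]
    s=p[:,:2]/p[:,2:];s=s*(1+cam["k1"]*(s**2).sum(1,keepdims=True))
    K=np.array(cam["mtx"]);return s*[K[0,0],K[1,1]]+K[:2,2]
def world(v,P): return R.from_euler("z",v[2]).apply(P)+[v[0],v[1],0]
def bed(u,y,n): return C-D*u+Y*y+N*n   # u mm up the bed from corner, vise axes
E
python3 - <<'E'
from h import *
from cell import imaging
T=imaging.capture("top");S=imaging.capture("side")
t=lambda a:np.array(a)/2.857+[200,90]
s=lambda a:np.array(a)/2.725+[120,90]
obs=[(T,t([[305,90],[480,128],[425,385],[245,345],[312,227],[420,280],[390,120],[348,107]])),
     (S,s([[190,385],[400,445],[458,358],[337,165],[397,147],[268,184],[243,204]]))]
def pts(p):
    v=p[:3];o,phi,u,yg,yl=p[3:]
    c=np.array([[110,75,12],[110,-75,12],[-110,-75,12],[-110,75,12]])
    h=bed(o+155,0,22);b=np.cos(phi)*Y+np.sin(phi)*N
    top=[*c,h+38*b,h-38*b,bed(u,yg,89),bed(u,yl,89)]
    side=[c[0],c[3],c[2],h+38*b,h-38*b,bed(u,yg,89),bed(u,yl,89)]
    return world(v,np.array(top)),world(v,np.array(side))
def f(p):
    a,b=pts(p);return np.r_[(proj(T,a)-obs[0][1]).ravel(),(proj(S,b)-obs[1][1]).ravel()]
r=least_squares(f,[500,-70,-.1,60,.2,100,-5,20],loss="soft_l1",x_scale=[10,10,.1,10,.1,10,10,10])
p=r.x;print(np.round(p,3));print(np.round(f(p).reshape(-1,2),1))
v=p[:3]
json.dump(list(p),open("fit.json","w"))
Rz=R.from_euler("z",v[2])
print("handle",world(v,bed(p[3]+155,0,22)),"bar",Rz.apply(np.cos(p[4])*Y+np.sin(p[4])*N),"D",Rz.apply(D),"N",Rz.apply(N),"Y",Rz.apply(Y))
print("sq",world(v,bed(p[5],p[6]+6,77)))
E
```

```text
[ 6.37661e+02 -7.47120e+01 -2.21000e-01  5.16580e+01  2.67000e-01
  1.15492e+02  2.20100e+00  3.40750e+01]
[[-0.9 -0.9]
 [ 0.3 -0.2]
 [-0.4  1.3]
 [-0.8  0.9]
 [ 1.4  0.7]
 [-0.8  0.3]
 [ 0.6  0.2]
 [-0.2  1.2]
 [-1.9 -1.4]
 [-0.1 -2.4]
 [ 1.4 -3.1]
 [-0.2  0. ]
 [-1.2 -0.2]
 [-2.8  0.6]
 [-0.6 -1.3]]
handle [589.58815609 -63.88685996 236.9713583 ] bar [0.4346473  0.89090161 0.1318182 ] D [ 0.48778592 -0.10984033 -0.8660254 ] N [ 0.84486999 -0.19024903  0.5       ] Y [0.21968065 0.97557184 0.        ]
sq [682.32738418 -76.36407283 185.51862082]
```

```bash
cat >> h.py <<'E'
def go(P,yax,o=None):
    """remaining move to put TCP at P with tool y along +-yax: shift units (30mm) in the present tool axes, after-spin axes, spin units(6deg)"""
    from cell import manip
    o=o or manip.get_obs();M=R.from_rotvec(o["eef_rot"]).as_matrix()
    a=M.T@np.array(yax,float);ang=np.arctan2(-a[0],a[1]);ang=(ang+np.pi/2)%np.pi-np.pi/2
    M2=M@R.from_euler("z",ang).as_matrix();d=np.array(P)-o["position"]
    print("t",round(o["t"],2),"pos",np.round(o["position"],1),"F",np.round(o["contact_force"],1),"tq",np.round(o["ft_torque"],2),"open",round(87*o["opening"],1),"gf",round(o["grasp_force"],1),"q7",round(o["q"][6],2))
    print(" d(mm)",np.round(d,1),"units now",np.round(M.T@d/30,2),"units after spin",np.round(M2.T@d/30,2),"spin",round(np.degrees(ang)/6,2))
E
python3 - <<'E'
from h import *
p=json.load(open("fit.json"));v=p[:3];Yw=world([0,0,v[2]],Y)
from cell import manip
print(R.from_rotvec(manip.get_obs()["eef_rot"]).as_matrix().round(2).tolist())
go(world(v,bed(p[5],7,77))+[0,0,100],Yw)
E
```

```text
[[0.95, 0.3, 0.0], [0.3, -0.95, 0.0], [0.0, -0.0, -1.0]]
t 1.5 pos [ 196.9 -619.4  247.6] F [0.2 0.3 0.5] tq [ 0.   -0.07  0.02] open 87.1 gf 0.0 q7 -0.06
 d(mm) [485.1 541.9  38. ] units now [ 20.88 -12.32  -1.26] units after spin [ 11.81 -21.17  -1.26] spin 5.05
```

>>> step_arm(
  rows=[
    [87, [0, 0, -1], 1],
    [87, [0, 0, -1], 1],
    [87, [0, 0, -1], 1],
    [87, [0, 0, -0.3], 1],
    [87, [0.56, -1, 0], 1],
    [87, [0.56, -1, 0], 0],
    [87, [0.56, -1, 0], 0],
    [87, [0.56, -1, 0], 0],
  ],
)

```text
t: 2.5
position: [286.1, -513.4, 346.7]
eef_rot: [3.123, -0.338, 0.0]
contact_force: [0.4, -0.7, 1.0]
opening: 1.001
grasp_force: 0.0
```

>>> step_arm(
  rows=[
    [87, [0.56, -1, 0], 0],
    [87, [0.56, -1, 0], 0],
    [87, [0.56, -1, 0], 0],
    [87, [0.56, -1, 0], 0],
    [87, [0.56, -1, 0], 0],
    [87, [0.56, -1, 0], 0],
    [87, [0.56, -1, 0], 0],
    [87, [0.56, -1, 0], 0],
  ],
)

```text
t: 3.5
position: [468.8, -307.8, 346.7]
eef_rot: [3.123, -0.338, 0.0]
contact_force: [-0.3, -0.3, -0.6]
opening: 0.997
grasp_force: 0.0
```

>>> step_arm(
  rows=[
    [87, [0.56, -1, 0], 0],
    [87, [0.56, -1, 0], 0],
    [87, [0.56, -1, 0], 0],
    [87, [0.56, -1, 0], 0],
    [87, [0.56, -1, 0], 0],
    [87, [0.56, -1, 0], 0],
    [87, [0.56, -1, 0], 0],
    [87, [0, 0, 0], 0],
  ],
)

```text
t: 4.5
position: [629.1, -125.5, 345.9]
eef_rot: [-3.122, 0.331, 0.001]
contact_force: [-0.6, 0.2, -0.8]
opening: 0.999
grasp_force: 0.0
```

```bash
python3 - <<'E'
from h import *
p=json.load(open("fit.json"));v=p[:3];Yw=world([0,0,v[2]],Y)
go(world(v,bed(p[5],7,77))+[0,0,6],Yw)
E
```

```text
t 4.5 pos [ 629.1 -125.5  345.9] F [-0.6  0.2 -0.8] tq [ 0.03  0.05 -0.06] open 86.9 gf 0.0 q7 -1.72
 d(mm) [  52.9   48.  -154.4] units now [ 1.39 -1.92  5.15] units after spin [ 1.37 -1.94  5.15] spin 0.1
```

>>> step_arm(
  rows=[
    [87, [0.7, -1, 0], 0.1],
    [87, [0.67, -0.94, 0], 0],
    [87, [0, 0, 1], 0],
    [87, [0, 0, 1], 0],
    [87, [0, 0, 1], 0],
    [87, [0, 0, 1], 0],
    [87, [0, 0, 1], 0],
    [87, [0, 0, 0.15], 0],
  ],
)

```text
t: 5.5
position: [679.3, -82.0, 189.9]
eef_rot: [3.121, -0.356, -0.006]
contact_force: [-0.1, 0.1, -0.1]
opening: 1.0
grasp_force: 0.0
```

```bash
python3 - <<'E'
from h import *
from cell import imaging
import cv2
p=json.load(open("fit.json"));v=p[:3];Yw=world([0,0,v[2]],Y)
go(world(v,bed(p[5],7,77))+[0,0,6],Yw)
o=[]
for c,b in (("side",(120,150)),("top",(240,90))):
    a=imaging.capture(c)["pixels"][b[1]-20:b[1]+110,b[0]+20:b[0]+180,::-1]
    o.append(cv2.resize(a,(400,325),interpolation=cv2.INTER_CUBIC))
cv2.imwrite("pics/a1.png",np.hstack(o))
E
```

```text
t 5.5 pos [679.3 -82.  189.9] F [-0.1  0.1 -0.1] tq [ 0.06  0.07 -0.01] open 87.0 gf 0.0 q7 -1.84
 d(mm) [2.8 4.5 1.6] units now [ 0.06 -0.17 -0.06] units after spin [ 0.06 -0.17 -0.06] spin -0.05
```

View pics/a1.png

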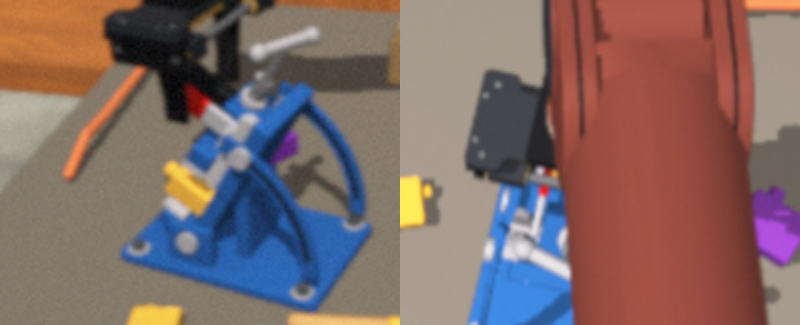

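```bash
python3 - <<'E'
from h import *
from cell import imaging
p=json.load(open("fit.json"));v=p[:3];S=imaging.capture("side")
q=lambda P:print(((proj(S,P)-[140,130])*2.5).round())
print("near finger corners");
P=np.array([679.3,-82,189.9-25]);Yw=world([0,0,v[2]],Y);Xw=np.cross(Yw,[0,0,1])
for s in (-9.5,9.5): q(P+Yw*43+Xw*s)
print("lever tip/sq/",);q(world(v,bed(p[5],34,89)));q(world(v,bed(p[5],34,77)));q(world(v,bed(p[5],30,60)))
import cv2
a=S["pixels"][130:260,140:300,::-1]
g=a.astype(int);m=(g[...,2]>130)&(g[...,1]<70)&(g[...,0]<70)
ys,xs=np.nonzero(m);print("red",xs.min()*2.5,xs.max()*2.5,ys.min()*2.5,ys.max()*2.5)
E
```

```text
near finger corners
[[188. 118.]]
[[170. 115.]]
lever tip/sq/
[[172.  84.]]
[[182.  91.]]
[[198. 101.]]
red 195.0 207.5 97.5 115.0
```

>>> step_arm(
  rows=[
    [60, [0.06, -0.17, 0], 0],
    [50, [0, 0, 0], 0],
    [40, [0, 0, 0], 0],
    [24, [0, 0, 0], 0],
    [24, [0, 0, 0], 0],
    [24, [0, 0, 0], 0],
    [24, [0, 0, 0], 0],
    [24, [0, 0, 0], 0],
  ],
)

```text
t: 6.65
position: [684.0, -75.6, 192.4]
eef_rot: [-3.12, 0.354, -0.001]
contact_force: [1.9, 4.8, 0.8]
opening: 0.342
grasp_force: 28.6
```

```bash
python3 - <<'E'
from h import *
p=json.load(open("fit.json"));v=p[:3];Yw=world([0,0,v[2]],Y)
go(world(v,bed(p[5]-24,7,77))+[0,0,6],Yw)
E
```

```text
t 6.65 pos [684.  -75.6 192.4] F [1.9 4.8 0.8] tq [ 1.24 -0.39 -0.15] open 29.8 gf 28.6 q7 -1.85
 d(mm) [  9.8  -4.5 -21.6] units now [0.35 0.08 0.72] units after spin [0.35 0.08 0.72] spin -0.04
```

>>> step_arm(
  rows=[
    [24, [0.067, 0, 0.115], 0],
    [24, [0.067, 0, 0.115], 0],
    [24, [0.067, 0, 0.115], 0],
    [24, [0.067, 0, 0.115], 0],
    [24, [0, 0, 0], 0],
  ],
)

```text
t: 7.28
position: [691.9, -77.5, 178.3]
eef_rot: [-3.12, 0.354, -0.001]
contact_force: [3.0, 4.7, -0.6]
opening: 0.34
grasp_force: 28.6
```

```bash
python3 - <<'E'
from h import *
p=json.load(open("fit.json"));v=p[:3];Yw=world([0,0,v[2]],Y)
go(world(v,bed(p[5]-24,7,77))+[0,0,6],Yw)
E
```

```text
t 7.28 pos [691.9 -77.5 178.3] F [ 3.   4.7 -0.6] tq [ 1.28 -0.57 -0.16] open 29.6 gf 28.6 q7 -1.85
 d(mm) [ 1.8 -2.7 -7.5] units now [0.08 0.07 0.25] units after spin [0.08 0.07 0.25] spin -0.04
```

>>> step_arm(
  rows=[
    [24, [0.05, 0, 0.087], 0],
    [24, [0.05, 0, 0.087], 0],
    [24, [0.0, 0, 0.0], 0],
  ],
)

```text
t: 7.65
position: [694.8, -78.1, 173.1]
eef_rot: [-3.12, 0.354, -0.001]
contact_force: [1.8, 4.7, 0.8]
opening: 0.342
grasp_force: 28.6
```

```bash
python3 - <<'E'
from h import *
from cell import imaging
import cv2
p=json.load(open("fit.json"));v=p[:3];Yw=world([0,0,v[2]],Y)
go(world(v,bed(p[5]-24,7,77))+[0,0,6],Yw)
a=imaging.capture("side")["pixels"][130:260,140:300,::-1]
cv2.imwrite("pics/a2.png",cv2.resize(a,(640,520),interpolation=cv2.INTER_CUBIC))
E
```

```text
t 7.65 pos [694.8 -78.1 173.1] F [1.8 4.7 0.8] tq [ 1.24 -0.49 -0.13] open 29.7 gf 28.6 q7 -1.85
 d(mm) [-1.  -2.  -2.4] units now [-0.02  0.07  0.08] units after spin [-0.02  0.07  0.08] spin -0.04
```

View pics/a2.png

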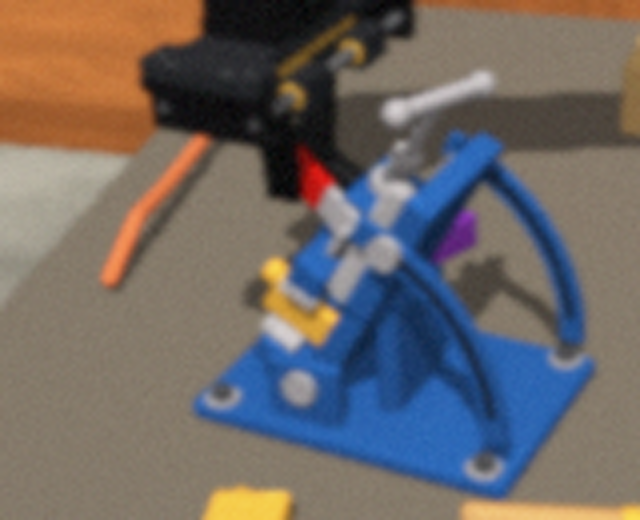

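The lever is squeezed and the jaw has come down with the gripper: the handle's near ball is now at side px (239,157). I keep going until it touches.

>>> step_arm(
  rows=[
    [24, [0.033, 0, 0.058], 0],
    [24, [0.033, 0, 0.058], 0],
    [24, [0, 0, 0], 0],
  ],
)

```text
t: 8.07
position: [696.4, -78.5, 170.2]
eef_rot: [-3.121, 0.354, -0.0]
contact_force: [-0.7, 4.8, 5.7]
opening: 0.345
grasp_force: 28.5
```

>>> step_arm(
  rows=[
    [24, [0.033, 0, 0.058], 0],
    [24, [0.033, 0, 0.058], 0],
    [24, [0, 0, 0], 0],
  ],
)

```text
t: 8.45
position: [697.5, -78.9, 169.2]
eef_rot: [-3.121, 0.355, 0.001]
contact_force: [-14.0, 5.8, 23.4]
opening: 0.341
grasp_force: 29.2
```

Contact: about 27 N. Now I let the lever go.

>>> step_arm(
  rows=[
    [40, [0, 0, 0], 0],
    [60, [0, 0, 0], 0],
    [75, [0, 0, 0], 0],
    [75, [0, 0, 0], 0],
    [75, [0, 0, 0], 0],
  ],
)

```text
t: 9.07
position: [697.9, -81.1, 165.7]
eef_rot: [3.12, -0.356, -0.001]
contact_force: [-0.1, -0.0, -0.3]
opening: 0.81
grasp_force: 0.0
```

>>> step_arm(
  rows=[
    [75, [0, 0, -1], 0],
    [75, [0, 0, -1], 0],
    [75, [0, 0, -1], 0],
    [75, [0, 0, -1], 0],
    [75, [0, 0, -1], 0],
    [75, [-1, 0, -0.5], 0],
    [75, [0, 1, 0], 0],
    [75, [0, 1, 0], 0],
  ],
)

```text
t: 10.07
position: [654.8, -133.2, 331.1]
eef_rot: [3.12, -0.355, -0.001]
contact_force: [0.3, -0.4, -0.3]
opening: 0.859
grasp_force: 0.0
```

>>> step_arm(
  rows=[
    [40, [0, 1, 0], 0],
    [40, [0, 1, 0], 0],
    [40, [0, 1, 0], 0],
    [40, [0, 1, 0], 0],
    [40, [0, 1, 0], 0],
  ],
)

```text
t: 10.7
position: [620.9, -279.9, 330.5]
eef_rot: [3.12, -0.357, -0.002]
contact_force: [-0.2, -0.3, 0.3]
opening: 0.471
grasp_force: 0.0
```

```bash
python3 - <<'E'
from cell import imaging
import cv2, numpy as np
o=[]
for c,b in (("side",(190,130)),("top",(270,110))):
    a=imaging.capture(c)["pixels"][b[1]:b[1]+80,b[0]:b[0]+100,::-1]
    o.append(cv2.resize(a,(400,320),interpolation=cv2.INTER_CUBIC))
cv2.imwrite("pics/a3.png",np.hstack(o))
E
```

```text
(no output)
```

View pics/a3.png

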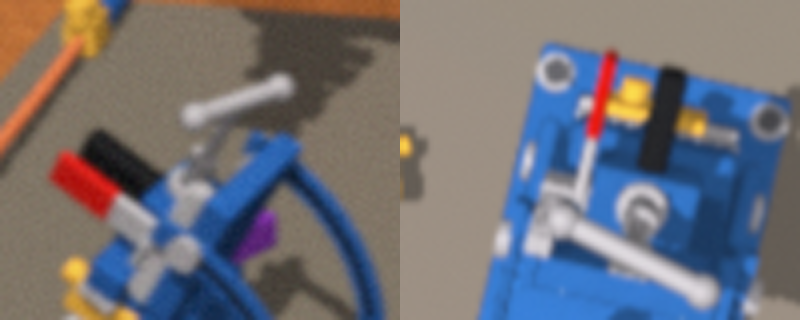

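The nut block and jaw have moved down and the lever looks free. The handle's balls are at side (238,159) and (261,152), and top (311,165.5) and (346,183). Next I plan the crank path.

```bash
cat > path.py <<'E'
from h import *
def setup():
    w=json.load(open("handle.json"));return np.array(w["c"]),w["phi"],w["yaw"]
def pose(phi,r=17,dz=16,adv=0.0):
    c,phi0,yaw=setup();Rz=R.from_euler("z",yaw)
    b=Rz.apply(np.cos(phi)*Y+np.sin(phi)*N)
    P=c+Rz.apply(D)*1.6*(phi-phi0)*adv+r*b+[0,0,dz]
    perp=np.cross(b,[0,0,1]);return P,perp/np.linalg.norm(perp)
E
python3 - <<'E'
from path import *
from cell import imaging,manip
p=json.load(open("fit.json"));v=p[:3]
T=imaging.capture("top");S=imaging.capture("side")
ot=np.array([[311.2,165.5],[346,182.8]]);os_=np.array([[238.2,158.8],[260.8,151.8]])
def f(x):
    h=bed(x[0]+155,x[2],22+x[3]);b=np.cos(x[1])*Y+np.sin(x[1])*N
    W=world(v,np.array([h+38*b,h-38*b]));return np.r_[(proj(T,W)-ot).ravel(),(proj(S,W)-os_).ravel()]
r=least_squares(f,[30,.27,0,0],x_scale=[10,.1,10,10]);print(r.x.round(3),f(r.x).round(1))
x=r.x;c=world(v,bed(x[0]+155,x[2],22+x[3]));json.dump(dict(c=list(c),phi=x[1],yaw=v[2]),open("handle.json","w"));print("c",c)
P,pe=pose(x[1]-.05);go(P+[0,0,60],pe);o=manip.get_obs();print("q",o["q"].round(2),"target",P,pe)
E
```

```text
[2.6473e+01 2.7600e-01 9.6300e-01 1.7000e-02] [ 0.2 -0.1 -0.1  0.7  0.4 -0.  -1.  -0.1]
c [602.09944084 -65.71749339 215.16855939]
t 10.9 pos [ 621.3 -278.8  330.5] F [0.4 0.  0. ] tq [0.14 0.   0.03] open 40.2 gf 0.0 q7 -1.5
 d(mm) [-12.3 228.5 -37.4] units now [-2.12 -7.33  1.25] units after spin [ 6.79 -3.47  1.25] spin -13.19
q [ 0.53  0.39 -0.25  1.23  0.09  1.54 -1.5 ] target [608.96314407 -50.28220506 233.07681827] [ 0.91373299 -0.40631519  0.        ]
```

>>> step_arm(
  rows=[
    [30, [0, -1, 0], -1],
    [30, [0, 0, 0], -1],
    [30, [0, 0, 0], -1],
    [30, [0, 0, 0], -1],
    [30, [0, 0, 0], -1],
    [30, [0, 0, 0], -1],
    [30, [0, 0, 0], -1],
    [30, [0, 0, 0], -1],
  ],
)

```text
t: 11.9
position: [628.9, -247.0, 331.0]
eef_rot: [-2.993, -0.953, 0.0]
contact_force: [-0.4, -1.1, -0.2]
opening: 0.348
grasp_force: 0.0
```

>>> step_arm(
  rows=[
    [30, [0, 0, 0], -1],
    [30, [0, 0, 0], -1],
    [30, [0, 0, 0], -1],
    [30, [0, 0, 0], -1],
    [30, [0, 0, 0], -1],
    [30, [0, 0, 0], -0.2],
    [30, [0, 0, 0], 0],
  ],
)

```text
t: 12.78
position: [628.8, -247.9, 331.1]
eef_rot: [-2.632, -1.715, 0.0]
contact_force: [0.5, 0.1, 1.2]
opening: 0.347
grasp_force: 0.0
```

```bash
python3 - <<'E'
from path import *
P,pe=pose(setup()[1]);go(P+[0,0,50],pe)
E
```

```text
t 12.78 pos [ 628.8 -247.9  331.1] F [0.5 0.1 1.2] tq [-0.08 -0.08  0.04] open 30.2 gf 0.0 q7 -0.22
 d(mm) [-19.2 197.2 -47.6] units now [ 5.76 -3.24  1.59] units after spin [ 5.6  -3.51  1.59] spin 0.45
```

>>> step_arm(
  rows=[
    [30, [0.94, -0.58, 0], 0.45],
    [30, [0.93, -0.58, 0], 0],
    [30, [0.93, -0.58, 0], 0],
    [30, [0.93, -0.58, 0], 0],
    [30, [0.93, -0.58, 0], 0],
    [30, [0.93, -0.58, 0], 0],
    [30, [0, 0, 0.8], 0],
    [30, [0, 0, 0.8], 0],
  ],
)

```text
t: 13.78
position: [608.5, -51.1, 282.9]
eef_rot: [2.671, 1.653, 0.001]
contact_force: [-0.4, -0.1, 0.1]
opening: 0.346
grasp_force: 0.0
```

```bash
python3 - <<'E'
from path import *
P,pe=pose(setup()[1]);go(P,pe)
E
```

```text
t 13.78 pos [608.5 -51.1 282.9] F [-0.4 -0.1  0.1] tq [ 0.01 -0.11  0.02] open 30.1 gf 0.0 q7 -0.57
 d(mm) [  1.1   0.5 -49.4] units now [0.03 0.02 1.65] units after spin [0.03 0.02 1.65] spin -0.0
```

>>> step_arm(
  rows=[
    [30, [0.03, 0.02, 0.85], 0],
    [30, [0, 0, 0.8], 0],
    [20, [0, 0, 0], 0],
    [8, [0, 0, 0], 0],
    [8, [0, 0, 0], 0],
    [8, [0, 0, 0], 0],
  ],
)

```text
t: 14.52
position: [609.8, -51.1, 234.9]
eef_rot: [2.67, 1.654, 0.002]
contact_force: [-2.3, 0.9, 5.6]
opening: 0.126
grasp_force: 30.0
```

```bash
cat > seg.py <<'E'
import sys
from path import *
# python seg.py phi_from phi_to n : rows relative between nominal poses (deg)
a,b,n=float(sys.argv[1]),float(sys.argv[2]),int(sys.argv[3])
from cell import manip
P,pe=pose(np.radians(a));go(P,pe)
ph=np.radians(np.linspace(a,b,n+1))
y=None
o=manip.get_obs();yt=R.from_rotvec(o["eef_rot"]).as_matrix()[:,1]
for i in range(n):
    P0,e0=pose(ph[i],adv=1);P1,e1=pose(ph[i+1],adv=1)
    s=np.sign(e0@yt) if i==0 else s
    y0=e0*s;x0=np.cross(y0,[0,0,-1.]);d=(P1-P0)/30
    sp=np.degrees(np.arcsin(np.cross(e0,e1)@[0,0,-1]))/6
    print([round(d@x0,2),round(d@y0,2),round(-d[2],2)],round(sp,2))
E
python3 seg.py 15.8 47.8 8
```

```text
t 14.53 pos [609.8 -51.1 234.9] F [-2.3  0.9  5.6] tq [0.14 0.47 0.02] open 11.0 gf 30.0 q7 -0.58
 d(mm) [-0.2  0.5 -1.4] units now [ 0.01 -0.01  0.05] units after spin [ 0.01 -0.01  0.05] spin -0.0
[np.float64(-0.0), np.float64(0.04), np.float64(-0.02)] 0.59
[np.float64(-0.0), np.float64(0.04), np.float64(-0.02)] 0.6
[np.float64(-0.0), np.float64(0.04), np.float64(-0.01)] 0.61
[np.float64(-0.0), np.float64(0.04), np.float64(-0.01)] 0.62
[np.float64(-0.01), np.float64(0.04), np.float64(-0.01)] 0.63
[np.float64(-0.01), np.float64(0.04), np.float64(-0.01)] 0.64
[np.float64(-0.01), np.float64(0.04), np.float64(-0.01)] 0.65
[np.float64(-0.01), np.float64(0.04), np.float64(-0.01)] 0.66
```

>>> step_arm(
  rows=[
    [15, [0, 0.05, 0], 0.75],
    [15, [0, 0.05, -0.02], 0.75],
    [15, [0, 0.05, -0.02], 0.75],
    [15, [0, 0.05, -0.02], 0.77],
    [15, [-0.01, 0.05, -0.02], 0.78],
    [15, [-0.01, 0.05, -0.01], 0.8],
    [15, [-0.01, 0.05, -0.01], 0.82],
    [15, [-0.01, 0.05, -0.01], 0.84],
  ],
)

```text
t: 15.52
position: [615.9, -57.3, 237.9]
eef_rot: [-3.058, -0.705, 0.002]
contact_force: [-10.1, 8.0, 8.8]
opening: 0.174
grasp_force: 5.9
```

```bash
python3 seg.py 55.8 95.8 8
```

```text
t 15.53 pos [615.9 -57.3 237.9] F [-10.1   8.    8.8] tq [1.78 2.09 0.09] open 15.1 gf 5.9 q7 -1.2
 d(mm) [ 0.1 -1.8  0.3] units now [-0.02  0.06 -0.01] units after spin [-0.02  0.06 -0.01] spin 0.09
[np.float64(-0.01), np.float64(0.05), np.float64(-0.01)] 0.88
[np.float64(-0.01), np.float64(0.05), np.float64(-0.01)] 0.9
[np.float64(-0.01), np.float64(0.05), np.float64(-0.01)] 0.92
[np.float64(-0.0), np.float64(0.05), np.float64(-0.0)] 0.94
[np.float64(-0.0), np.float64(0.05), np.float64(-0.0)] 0.95
[np.float64(-0.0), np.float64(0.05), np.float64(0.0)] 0.96
[np.float64(-0.0), np.float64(0.05), np.float64(0.0)] 0.96
[np.float64(0.0), np.float64(0.05), np.float64(0.01)] 0.96
```

>>> step_arm(
  rows=[
    [15, [-0.01, 0.05, -0.01], 0.9],
    [15, [-0.01, 0.05, -0.01], 0.9],
    [15, [-0.01, 0.05, -0.01], 0.92],
    [15, [0, 0.05, 0], 0.94],
    [15, [0, 0.05, 0], 0.95],
    [15, [0, 0.05, 0], 0.96],
    [15, [0, 0.05, 0], 0.96],
    [15, [0, 0.05, 0.01], 0.96],
  ],
)

```text
t: 16.52
position: [618.2, -68.5, 238.7]
eef_rot: [-3.095, 0.517, -0.002]
contact_force: [-1.4, 8.6, 5.4]
opening: 0.174
grasp_force: 4.3
```

```bash
python3 seg.py 95.8 127.8 8
```

```text
t 16.52 pos [618.2 -68.5 238.7] F [-1.4  8.6  5.4] tq [2.07 0.28 0.11] open 15.1 gf 4.3 q7 -1.94
 d(mm) [-2.2 -2.1  0.9] units now [-0.05  0.09 -0.03] units after spin [-0.05  0.09 -0.03] spin 0.07
[np.float64(0.0), np.float64(0.04), np.float64(0.01)] 0.77
[np.float64(0.0), np.float64(0.04), np.float64(0.01)] 0.76
[np.float64(0.0), np.float64(0.04), np.float64(0.01)] 0.75
[np.float64(0.0), np.float64(0.04), np.float64(0.01)] 0.74
[np.float64(0.0), np.float64(0.04), np.float64(0.01)] 0.73
[np.float64(0.0), np.float64(0.04), np.float64(0.01)] 0.72
[np.float64(0.01), np.float64(0.04), np.float64(0.01)] 0.7
[np.float64(0.01), np.float64(0.04), np.float64(0.01)] 0.69
```

>>> step_arm(
  rows=[
    [15, [-0.02, 0.05, 0.01], 0.78],
    [15, [-0.01, 0.05, 0.01], 0.76],
    [15, [0, 0.05, 0.01], 0.75],
    [15, [0, 0.05, 0.01], 0.74],
    [15, [0, 0.04, 0.01], 0.73],
    [15, [0, 0.04, 0.01], 0.72],
    [15, [0.01, 0.04, 0.01], 0.7],
    [15, [0.01, 0.04, 0.01], 0.69],
  ],
)

```text
t: 17.52
position: [613.5, -77.1, 237.1]
eef_rot: [-2.792, 1.426, -0.005]
contact_force: [5.6, 9.2, 4.5]
opening: 0.172
grasp_force: 5.3
```

```bash
python3 seg.py 127.8 131.8 1
```

```text
t 17.52 pos [613.5 -77.1 237.1] F [5.6 9.2 4.5] tq [ 2.24 -1.21  0.09] open 14.9 gf 5.3 q7 -2.52
 d(mm) [-2.3 -1.3  0.8] units now [-0.01  0.09 -0.03] units after spin [-0.01  0.09 -0.03] spin 0.07
[np.float64(0.01), np.float64(0.04), np.float64(0.02)] 0.68
```

>>> step_arm(
  rows=[
    [30, [0, -0.05, 0], 0],
    [30, [0, 0, 0], 0],
    [30, [0, 0, -1], 0],
    [30, [0, 0, -1], -1],
    [30, [0, 0, 0], -1],
    [30, [0, 0, 0], -1],
    [30, [0, 0, 0], -1],
    [30, [0, 0, 0], -1],
  ],
)

```text
t: 18.52
position: [612.3, -81.0, 294.9]
eef_rot: [3.072, -0.654, -0.001]
contact_force: [-0.2, -0.6, -0.3]
opening: 0.342
grasp_force: 0.0
```

>>> step_arm(
  rows=[
    [30, [0, 0, 0], -1],
    [30, [0, 0, 0], -1],
    [30, [0, 0, 0], -1],
    [30, [0, 0, 0], -1],
    [30, [0, 0, 0], -1],
    [30, [0, 0, 0], -1],
    [30, [0, 0, 0], -1],
    [30, [0, 0, 0], -1],
  ],
)

```text
t: 19.52
position: [612.3, -80.9, 294.8]
eef_rot: [3.073, 0.653, -0.001]
contact_force: [-1.2, 0.2, -0.5]
opening: 0.348
grasp_force: 0.0
```

>>> step_arm(
  rows=[
    [30, [0, 0, 0], -1],
    [30, [0, 0, 0], -1],
    [30, [0, 0, 0], -1],
    [30, [0, 0, 0], -1],
    [30, [0, 0, 0], -1],
    [30, [0, 0, 0], -1],
    [30, [0, 0, 0], -1],
    [30, [0, 0, 0], -1],
  ],
)

```text
t: 20.52
position: [612.3, -81.0, 294.8]
eef_rot: [2.542, 1.846, -0.001]
contact_force: [0.1, 0.7, 0.0]
opening: 0.338
grasp_force: 0.0
```

>>> step_arm(
  rows=[
    [30, [0, 0, 0], -1],
    [30, [0, 0, 0], -1],
    [30, [0, 0, 0], -1],
    [30, [0, 0, 0], -1],
    [30, [0, 0, 0], -1],
    [30, [0, 0, 0], -1],
    [30, [0, 0, 0], -1],
    [30, [0, 0, 0], -1],
  ],
)

```text
t: 21.52
position: [612.3, -81.0, 294.9]
eef_rot: [-1.571, -2.72, 0.001]
contact_force: [0.2, 0.0, -0.3]
opening: 0.341
grasp_force: 0.0
```

```bash
python3 seg.py 123 163 8
```

```text
t 21.52 pos [612.3 -81.  294.9] F [ 0.2  0.  -0.3] tq [-0.02 -0.12  0.01] open 29.7 gf 0.0 q7 0.44
 d(mm) [ -0.2   3.5 -56.6] units now [0.11 0.06 1.89] units after spin [0.09 0.07 1.89] spin -1.75
[np.float64(-0.01), np.float64(-0.05), np.float64(0.02)] 0.87
[np.float64(-0.01), np.float64(-0.04), np.float64(0.02)] 0.84
[np.float64(-0.01), np.float64(-0.04), np.float64(0.02)] 0.82
[np.float64(-0.01), np.float64(-0.04), np.float64(0.02)] 0.8
[np.float64(-0.01), np.float64(-0.04), np.float64(0.02)] 0.78
[np.float64(-0.0), np.float64(-0.04), np.float64(0.03)] 0.77
[np.float64(-0.0), np.float64(-0.04), np.float64(0.03)] 0.75
[np.float64(-0.0), np.float64(-0.04), np.float64(0.03)] 0.74
```

>>> step_arm(
  rows=[
    [30, [0.1, 0.05, 0], -1],
    [30, [0, 0, 0.9], -0.75],
    [30, [0, 0, 0.95], 0],
    [20, [0, 0, 0], 0],
    [8, [0, 0, 0], 0],
    [8, [0, 0, 0], 0],
    [8, [0, 0, 0], 0],
  ],
)

```text
t: 22.4
position: [614.1, -75.7, 241.0]
eef_rot: [1.317, 2.848, 0.005]
contact_force: [7.4, 2.7, -5.0]
opening: 0.129
grasp_force: 29.9
```

```bash
python3 seg.py 123 163 8
```

```text
t 22.4 pos [614.1 -75.7 241. ] F [ 7.4  2.7 -5. ] tq [ 0.57 -1.7   0.14] open 11.2 gf 29.9 q7 0.6
 d(mm) [-2.  -1.8 -2.7] units now [-0.   -0.09  0.09] units after spin [-0.   -0.09  0.09] spin -0.01
[np.float64(-0.01), np.float64(-0.05), np.float64(0.02)] 0.87
[np.float64(-0.01), np.float64(-0.04), np.float64(0.02)] 0.84
[np.float64(-0.01), np.float64(-0.04), np.float64(0.02)] 0.82
[np.float64(-0.01), np.float64(-0.04), np.float64(0.02)] 0.8
[np.float64(-0.01), np.float64(-0.04), np.float64(0.02)] 0.78
[np.float64(-0.0), np.float64(-0.04), np.float64(0.03)] 0.77
[np.float64(-0.0), np.float64(-0.04), np.float64(0.03)] 0.75
[np.float64(-0.0), np.float64(-0.04), np.float64(0.03)] 0.74
```

>>> step_arm(
  rows=[
    [15, [-0.01, -0.05, 0.07], 0.87],
    [15, [-0.01, -0.05, 0.04], 0.84],
    [15, [-0.01, -0.05, 0.02], 0.82],
    [15, [-0.01, -0.05, 0.02], 0.8],
    [15, [-0.01, -0.05, 0.02], 0.78],
    [15, [0, -0.04, 0.03], 0.77],
    [15, [0, -0.04, 0.03], 0.75],
    [15, [0, -0.04, 0.03], 0.74],
  ],
)

```text
t: 23.4
position: [607.3, -79.9, 236.1]
eef_rot: [2.175, 2.257, 0.014]
contact_force: [9.6, 6.5, 6.7]
opening: 0.169
grasp_force: 7.5
```

```bash
python3 seg.py 163 203 8
```

```text
t 23.4 pos [607.3 -79.9 236.1] F [9.6 6.5 6.7] tq [ 1.17 -2.51  0.15] open 14.7 gf 7.5 q7 -0.03
 d(mm) [-4.6 -2.6 -2.4] units now [-0.08 -0.16  0.08] units after spin [-0.08 -0.16  0.08] spin -0.01
[np.float64(-0.0), np.float64(-0.04), np.float64(0.03)] 0.73
[np.float64(-0.0), np.float64(-0.04), np.float64(0.03)] 0.73
[np.float64(0.0), np.float64(-0.04), np.float64(0.03)] 0.72
[np.float64(0.0), np.float64(-0.04), np.float64(0.03)] 0.72
[np.float64(0.0), np.float64(-0.04), np.float64(0.03)] 0.72
[np.float64(0.0), np.float64(-0.04), np.float64(0.03)] 0.73
[np.float64(0.01), np.float64(-0.04), np.float64(0.03)] 0.73
[np.float64(0.01), np.float64(-0.04), np.float64(0.03)] 0.74
```

>>> step_arm(
  rows=[
    [15, [-0.03, -0.06, 0.05], 0.73],
    [15, [-0.03, -0.06, 0.05], 0.73],
    [15, [0, -0.05, 0.04], 0.72],
    [15, [0, -0.04, 0.03], 0.72],
  ],
)

```text
t: 23.9
position: [601.9, -82.0, 231.3]
eef_rot: [2.492, 1.901, 0.018]
contact_force: [15.0, 3.0, 4.2]
opening: 0.173
grasp_force: 7.4
```

```bash
python3 seg.py 183 203 4
```

```text
t 23.9 pos [601.9 -82.  231.3] F [15.   3.   4.2] tq [ 0.76 -3.35  0.19] open 15.1 gf 7.4 q7 -0.32
 d(mm) [-4.3 -0.1 -0.6] units now [-0.04 -0.14  0.02] units after spin [-0.04 -0.14  0.02] spin -0.01
[np.float64(0.0), np.float64(-0.04), np.float64(0.03)] 0.72
[np.float64(0.0), np.float64(-0.04), np.float64(0.03)] 0.73
[np.float64(0.01), np.float64(-0.04), np.float64(0.03)] 0.73
[np.float64(0.01), np.float64(-0.04), np.float64(0.03)] 0.74
```

>>> step_arm(
  rows=[
    [15, [0, -0.06, 0.03], 0.73],
    [15, [0, -0.06, 0.03], 0.73],
    [15, [0.01, -0.05, 0.03], 0.73],
    [15, [0.01, -0.05, 0.03], 0.74],
  ],
)

```text
t: 24.4
position: [596.8, -81.0, 227.3]
eef_rot: [2.754, 1.495, 0.02]
contact_force: [20.0, -1.8, -0.4]
opening: 0.173
grasp_force: 11.1
```

```bash
python3 seg.py 203 223 4
```

```text
t 24.4 pos [596.8 -81.  227.3] F [20.  -1.8 -0.4] tq [-0.42 -4.53  0.19] open 15.1 gf 11.1 q7 -0.62
 d(mm) [-3.7  1.3  0.6] units now [-0.03 -0.13 -0.02] units after spin [-0.03 -0.13 -0.02] spin -0.02
[np.float64(0.01), np.float64(-0.04), np.float64(0.03)] 0.76
[np.float64(0.01), np.float64(-0.04), np.float64(0.03)] 0.77
[np.float64(0.01), np.float64(-0.04), np.float64(0.02)] 0.79
[np.float64(0.01), np.float64(-0.04), np.float64(0.02)] 0.81
```

>>> step_arm(
  rows=[
    [15, [0.01, -0.05, 0.03], 0.76],
    [15, [0.01, -0.05, 0.03], 0.77],
    [15, [0, 0, 0], 0],
  ],
)

```text
t: 24.78
position: [594.4, -79.8, 225.2]
eef_rot: [2.865, 1.271, 0.019]
contact_force: [19.1, -4.5, -0.8]
opening: 0.178
grasp_force: 12.3
```

>>> step_arm(
  rows=[
    [30, [0, 0.1, 0], 0],
    [30, [0, 0, 0], 0],
    [30, [0, 0, -1], 0],
    [30, [0, 0, -1], 0],
    [30, [0, 0, -1], 0],
    [30, [0, 0, -1], 0],
    [30, [1, 0, 0], 0],
    [30, [1, 0, 0], 0],
  ],
)

```text
t: 25.78
position: [631.7, -36.1, 342.8]
eef_rot: [2.87, 1.274, 0.002]
contact_force: [-0.3, 0.8, -0.3]
opening: 0.347
grasp_force: 0.0
```

>>> step_arm(
  rows=[
    [30, [1, 0, 0], 0],
    [30, [1, 0, 0], 0],
    [30, [1, 0, 0], 0],
    [30, [1, 0, 0], 0],
    [30, [1, 0, 0], 0],
    [30, [0, 0, 0], 0],
  ],
)

```text
t: 26.52
position: [732.0, 77.6, 340.7]
eef_rot: [-2.867, -1.28, 0.001]
contact_force: [0.1, -0.0, -1.2]
opening: 0.342
grasp_force: 0.0
```

```bash
python3 - <<'E'
from cell import imaging,manip
import cv2, numpy as np
print(manip.get_obs()["position"])
o=[]
for c,b in (("side",(180,130)),("top",(260,90))):
    a=imaging.capture(c)["pixels"][b[1]:b[1]+110,b[0]:b[0]+120,::-1]
    o.append(cv2.resize(a,(400,367),interpolation=cv2.INTER_CUBIC))
cv2.imwrite("pics/a4.png",np.hstack(o))
E
```

```text
[731.96379531  77.64656523 340.68049461]
```

View pics/a4.png

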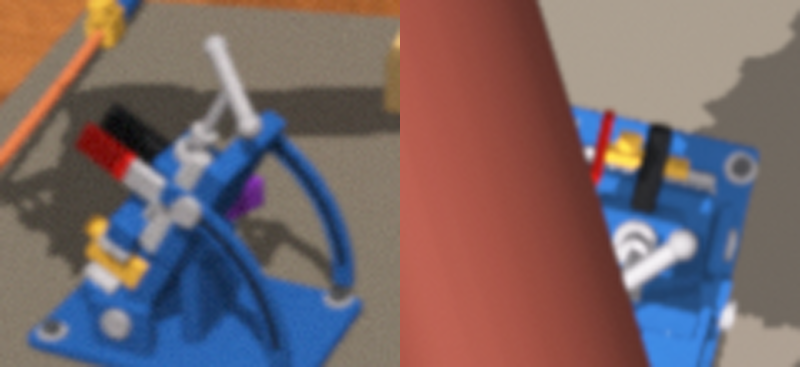

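```bash
python3 - <<'E'
from path import *
from cell import imaging
p=json.load(open("fit.json"));v=p[:3]
T=imaging.capture("top");S=imaging.capture("side")
ot=np.array([[345.5,162.9]]);os_=np.array([[243.9,142.9],[255,168.4]])
def f(x):
    h=bed(x[0]+155,.96,22);b=np.cos(x[1])*Y+np.sin(x[1])*N
    W=world(v,np.array([h+38*b,h-38*b]));return np.r_[(proj(T,W[:1])-ot).ravel(),(proj(S,W)-os_).ravel()]
for g in (2,2.6):
    r=least_squares(f,[24,g],x_scale=[10,.1]);print(r.x.round(3),np.degrees(r.x[1]),f(r.x).round(1))
x=r.x;json.dump(dict(c=list(world(v,bed(x[0]+155,.96,22))),phi=x[1],yaw=v[2]),open("handle.json","w"))
E
```

```text
[25.405  2.27 ] 130.0896401422327 [-1.   0.3  0.1  1.1 -0.2 -0.9]
[25.405  2.27 ] 130.08962413768668 [-1.   0.3  0.1  1.1 -0.2 -0.9]
```

The bar is back at φ≈130° after I turned it to about 200°. Either it sprang back to the 95 N limit or the fingers slipped. To tell which, I'll turn it a little again and see whether it returns.

```bash
python3 - <<'E'
from path import *
P,pe=pose(setup()[1]);go(P+[0,0,60],pe)
E
```

```text
t 26.73 pos [731.5  73.9 342. ] F [0.3 0.3 0.2] tq [-0.08 -0.02 -0.04] open 30.1 gf 0.0 q7 -1.03
 d(mm) [-120.4 -152.9  -45.2] units now [-6.47  0.44  1.51] units after spin [-2.07 -6.14  1.51] spin -12.54
```

>>> step_arm(
  rows=[
    [30, [-0.93, 0.06, 0], 0],
    [30, [-0.93, 0.06, 0], 0],
    [30, [-0.93, 0.06, 0], 0],
    [30, [-0.93, 0.06, 0], 0],
    [30, [-0.93, 0.06, 0], 0],
    [30, [-0.93, 0.07, 0], 0],
    [30, [-0.93, 0.07, 0], 0],
    [30, [0, 0, 0], -1],
  ],
)

```text
t: 27.72
position: [609.2, -82.5, 342.4]
eef_rot: [2.8, 1.418, -0.0]
contact_force: [0.5, -0.1, -0.3]
opening: 0.342
grasp_force: 0.0
```

>>> step_arm(
  rows=[
    [30, [0, 0, 0], -1],
    [30, [0, 0, 0], -1],
    [30, [0, 0, 0], -1],
    [30, [0, 0, 0], -1],
    [30, [0, 0, 0], -1],
    [30, [0, 0, 0], -1],
    [30, [0, 0, 0], -1],
    [30, [0, 0, 0], -1],
  ],
)

```text
t: 28.72
position: [610.1, -79.8, 342.0]
eef_rot: [1.976, 2.441, -0.001]
contact_force: [-0.2, 0.1, 0.6]
opening: 0.343
grasp_force: 0.0
```

>>> step_arm(
  rows=[
    [30, [0, 0, 0.5], -1],
    [30, [0, 0, 0.5], -1],
    [30, [0, 0, 0.5], -1],
    [30, [0, 0, 0], -0.5],
  ],
)

```text
t: 29.22
position: [609.5, -80.0, 295.5]
eef_rot: [-1.499, -2.76, 0.002]
contact_force: [-0.3, -0.4, 0.5]
opening: 0.343
grasp_force: 0.0
```

```bash
python3 - <<'E'
from path import *
P,pe=pose(setup()[1]);go(P,pe)
E
```

```text
t 29.23 pos [609.5 -80.  295.5] F [-0.3 -0.4  0.5] tq [ 0.02 -0.16 -0.02] open 29.8 gf 0.0 q7 0.5
 d(mm) [  1.7   1.  -58.8] units now [-0.    0.07  1.96] units after spin [-0.    0.07  1.96] spin -0.02
```

>>> step_arm(
  rows=[
    [30, [0, 0.07, 0.96], 0],
    [30, [0, 0, 1], 0],
    [20, [0, 0, 0], 0],
    [8, [0, 0, 0], 0],
    [8, [0, 0, 0], 0],
    [8, [0, 0, 0], 0],
  ],
)

```text
t: 29.98
position: [613.0, -77.9, 239.2]
eef_rot: [1.5, 2.758, 0.0]
contact_force: [-1.9, -1.7, 7.1]
opening: 0.123
grasp_force: 30.0
```

```bash
python3 seg.py 130 160 6
```

```text
t 29.98 pos [613.  -77.9 239.2] F [-1.9 -1.7  7.1] tq [-0.23  0.35  0.03] open 10.7 gf 30.0 q7 0.47
 d(mm) [-1.8 -1.1 -2.5] units now [ 0.   -0.07  0.08] units after spin [ 0.   -0.07  0.08] spin -0.05
[np.float64(-0.01), np.float64(-0.04), np.float64(0.02)] 0.84
[np.float64(-0.01), np.float64(-0.04), np.float64(0.02)] 0.81
[np.float64(-0.01), np.float64(-0.04), np.float64(0.02)] 0.8
[np.float64(-0.01), np.float64(-0.04), np.float64(0.02)] 0.78
[np.float64(-0.0), np.float64(-0.04), np.float64(0.03)] 0.76
[np.float64(-0.0), np.float64(-0.04), np.float64(0.03)] 0.75
```

>>> step_arm(
  rows=[
    [8, [-0.01, -0.04, 0.02], 0.84],
    [8, [-0.01, -0.04, 0.02], 0.81],
    [8, [-0.01, -0.04, 0.02], 0.8],
    [8, [0, 0, 0], 0],
  ],
)

```text
t: 30.48
position: [610.3, -80.1, 237.7]
eef_rot: [1.841, 2.543, 0.001]
contact_force: [-3.4, -1.3, 8.3]
opening: 0.131
grasp_force: 30.2
```

```bash
python3 seg.py 145 146 1
```

```text
t 30.48 pos [610.3 -80.1 237.7] F [-3.4 -1.3  8.3] tq [-0.17  0.63  0.27] open 11.4 gf 30.2 q7 0.23
 d(mm) [-2.5 -1.2 -2.6] units now [-0.01 -0.09  0.09] units after spin [-0.01 -0.09  0.09] spin -0.06
[np.float64(-0.0), np.float64(-0.01), np.float64(0.0)] 0.16
```

>>> step_arm(
  rows=[
    [8, [-0.01, -0.04, 0.02], 0.78],
    [8, [0, -0.04, 0.03], 0.76],
    [8, [0, -0.04, 0.03], 0.75],
    [8, [0, 0, 0], 0],
  ],
)

```text
t: 30.98
position: [607.0, -81.5, 235.8]
eef_rot: [2.132, 2.304, 0.001]
contact_force: [-3.6, -1.8, 11.4]
opening: 0.129
grasp_force: 30.2
```

```bash
python3 seg.py 160 161 1
```

```text
t 30.98 pos [607.  -81.5 235.8] F [-3.6 -1.8 11.4] tq [-0.24  0.9   0.38] open 11.2 gf 30.2 q7 0.01
 d(mm) [-3.  -1.  -2.7] units now [-0.03 -0.1   0.09] units after spin [-0.02 -0.1   0.09] spin -0.06
[np.float64(-0.0), np.float64(-0.01), np.float64(0.01)] 0.15
```

>>> step_arm(
  rows=[
    [30, [0, 0, 0], 0],
    [30, [0, 0, 0], 0],
    [30, [0, 0, -1], 0],
    [30, [0, 0, -1], 0],
    [30, [0, 0, -1], 0],
    [30, [0, 0, 0], 0],
  ],
)

```text
t: 31.72
position: [607.3, -80.9, 325.7]
eef_rot: [2.13, 2.305, 0.004]
contact_force: [-0.2, 0.2, -0.3]
opening: 0.344
grasp_force: 0.0
```

```bash
python3 - <<'E'
from path import *
go([620,-270,330],pose(np.radians(160))[1])
E
```

```text
t 31.73 pos [607.3 -80.9 325.7] F [-0.2  0.2 -0.3] tq [ 0.02 -0.16  0.02] open 30.0 gf 0.0 q7 0.03
 d(mm) [  12.7 -189.1    4.3] units now [-6.32 -0.07 -0.14] units after spin [-6.32 -0.1  -0.14] spin -0.05
```

>>> step_arm(
  rows=[
    [30, [-1, 0, 0], 0],
    [30, [-1, 0, 0], 0],
    [30, [-1, 0, 0], 0],
    [30, [-1, 0, 0], 0],
    [30, [-1, 0, 0], 0],
    [30, [-1, 0, 0], 0],
    [30, [0, 0, 0], 0],
  ],
)

```text
t: 32.6
position: [619.5, -263.8, 321.3]
eef_rot: [-2.136, -2.301, 0.003]
contact_force: [0.6, 0.1, 0.2]
opening: 0.345
grasp_force: 0.0
```

```bash
python3 - <<'E'
from cell import imaging
import cv2, numpy as np
o=[]
for c,b in (("side",(180,130)),("top",(260,90))):
    a=imaging.capture(c)["pixels"][b[1]:b[1]+110,b[0]:b[0]+120,::-1]
    o.append(cv2.resize(a,(400,367),interpolation=cv2.INTER_CUBIC))
cv2.imwrite("pics/a5.png",np.hstack(o))
E
```

```text
(no output)
```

View pics/a5.png

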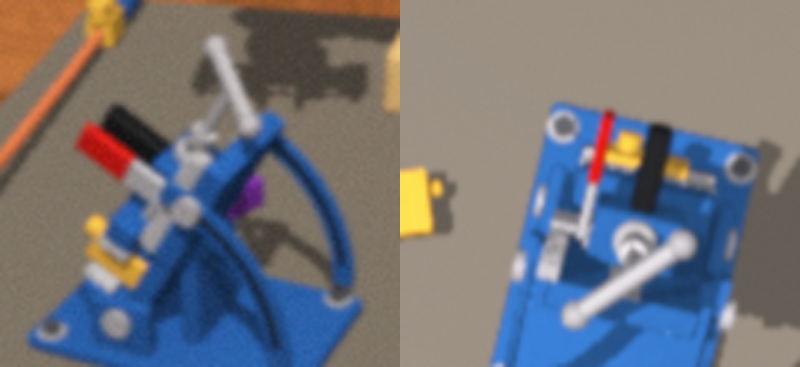

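The handle returned to exactly the same place: balls at side crop (213,43) and (250,128), top crop (685,243). So the jaw is at its roughly 95 N limit. The lever is free, the casting is seated and the gripper is clear, so I hand the job in.

```bash
python3 -c "
from cell import manip
print(manip.finish_job())"
```

```text
the job is handed in; nothing more can be done
None
```

I handed the job in with the casting clamped: the jaw is slid down and locked, the lever is free, and the handle springs back to the same place when turned further, which points to about 95 N at the jaw. `finish_job()` did not report a verdict.

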